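# Index the specimen turntable and lock it

### The arm

A 6-joint arm with a two-finger parallel gripper is mounted at the origin on a cart in front of the work surface, level with it; the furniture and walls round the work are solid. World frame = base frame: x ahead of the robot, y to its left, z up, the work surface at z = 0. Lengths are in mm, angles in rad, forces in N, time in s.
With the tool pointing down it reaches from about 300 to 775 mm from the base axis. Payload 14.6 kg.
Tool frame: the origin (TCP) lies on the front face of the gripper's body, between the roots of the fingers; the fingertips stand 73 mm ahead of it and the grasp point (between the pads) lies 54 mm ahead of it; z points along the fingers, y is the direction in which the jaws open and shut (so a half turn about z gives the same grasp; the last joint's range is limited). The gripper opens to 85 mm and grips with 20 to 120 N. Pads are 22 mm wide; open, the fingers measure 114 mm over their backs; the gripper's body (76 mm by 85 mm) begins 54 mm behind the grasp point. The pads swing forward as they close: fully open they stand 13 mm farther back than shut.
Start: joints at [1.045, 0.3, 1.521, -0, 1.321, -0.067], TCP at [243.576, 493.113, 303.881] pointing down, gripper open.
Joint ranges: [-3.03, 3.03], [-0.79, 2.21], [0.23, 2.52], [-1.04, 4.18], [0, 3.07], [-2.55, 2.55]. Speed limits (rad/s): [2.22, 2.22, 2.57, 3.14, 3.14, 3.14].

### API

Orientations are given as a 3x3 rotation matrix whose columns are the frame's x, y, z axes.
In Python, from workcell import bot gives the robot as it stands.
- The arm moves only by the tool move_arm, never from a script. Its argument "rows" is one flat list of numbers, 7 for each row, row after row: the shift along the tool's x, y, z in mm, then the turn, a rotation vector about the tool's x, y, z in degrees, then the opening, from 0 (shut) to 1 (fully open). In form: [x, y, z, wx, wy, wz, gripper, x, y, z, wx, wy, wz, gripper, ...]. A call has exactly 5 rows; each row is the pose to reach, as a shift and turn from the pose commanded when the call began, along the tool's axes at that moment; what a row does not reach only later rows make up. A row lasts 1/8 s, in which the tool goes at most 62.5 mm and 10.7 degrees, less where a joint would pass 70% of its speed; a pose out of reach is approached as far as the arm can. A call with a gripper value outside its range is refused whole. The fingers move at their own pace and stop on an object; the grip force is fixed at half the most. Time passes only in rows, so rows that repeat a pose let the fingers close, or fill a call up. It gives the time, the measured TCP pose, the force and the opening at its end, in the units of the state.
- bot.sense(): the state, without advancing time (a new reading comes with each control period).
- bot.snapshot(name): name is "scene" or "top" or "wrist"; returns a dict with "pixels" (400x640x3 uint8, red, green, blue), "fovy" (degrees; the focal length in pixels is half the picture's height over the tangent of half this angle, whatever the lens; pixels are square), "cx", "cy" (the principal point, pixels), "dist_coeffs" ([k1, k2, p1, p2, k3] as OpenCV has them; the pictures are not rectified), "camera_from_world" (4x4, takes a point from world to camera coordinates). Camera axes: x right, y up, looking along -z (the intrinsics and any distortion apply to the point x, -y, -z); pixel columns grow to the right and rows downward; lengths in mm; the calibration is good to about 2 mm. A picture is of the moment at which its call begins. There is no depth.
- bot.hand_in(): hands the job in, once; it reports no verdict.
Trained networks look in a picture, given as the dict that the camera call returned (one of the last four; its "shot" number tells which), for a name from the list of things; names that differ only in an ending like _2 or _b are one class to them, and where a whole thing is asked for, a point or a joint stands for the part that bears it (a point fixed in the world has none). Each returns a list of dicts, best first, with "conf" (0 to 1); they miss things now and then, are a little off and sometimes report something else, mostly with a low value. They report only what shows in the picture. A call takes as long as a camera call.
- bot.recognise(picture, query): "at" ([x, y, z] in mm, in world coordinates, good to about 4 mm: the middle of the surface that is visible of it).
- bot.trace(picture, query): "region" (400x640 bool, what is visible of it).
The state is a dict: "time_s": time; "qpos": joint angles; "qd": joint speeds; "effort": joint torques, N m; "tcp_pos": TCP position; "ee_rot": TCP orientation; "ft_force": force on the tool from outside, world axes, zero at the start; "wrist_torque": the same for the moment, N m; "opening": finger opening in mm.
Only numpy, scipy, OpenCV 4.12 (cv2) and the standard library are available. Lean on these libraries where they do the work, as an engineer would, in place of code of your own. Each camera call takes 0.05 s, during which the arm holds its last target. There are 200 camera calls.

### The job

Turn the specimen turntable by pushing on its spokes with a fingertip until the cast-iron coupon (the rectangular block among the round mounts) lies under the microscope lens, then push the handle of the index lever until its roller is fully home in the notch and the table is locked. Do not touch or lift anything in the cups, and leave the other things on the worktop alone.

Things in the scene. Friction and masses are not known exactly. Their poses are not given: they have to be found in the camera images.
- iron_coupon: the cast-iron coupon: a plain grey rectangular block, 22 x 30 mm on plan and 24 mm tall, the only block among the round mounts on the turntable; it lies loose (about 1.5 mm of play) in one of the six cups and stands 14 mm proud of its rim; origin at the centre of its underside, z up. Not to be touched
- turntable: round aluminium specimen turntable, 168 mm wide, top 49 mm above the worktop; turns both ways about its vertical axis with a drag of 0.1 N m and stays where it is left. Origin on that axis, 19 mm above the worktop; x turns with it and points at the coupon's cup. Six black cups, 47 mm wide, rims 62 mm above the worktop, have their centres 58 mm from the axis, every 60 degrees from x
- spoke_ball (a point): centre of the 15 mm black ball on the end of one of the turntable's six level steel spokes. They stick out of its rim midway between the cups (at 30, 90, 150, 210, 270, 330 degrees from its x; this one at 30), 8 mm thick, centre line 43 mm above the worktop, bare from 84 to 109 mm from the axis, ball centre at 116 mm
- notch (a point): on the rim of the steel index plate under the drum, at the notch of the coupon's cup. The plate is 176 mm wide, 19 to 27 mm above the worktop, and turns with the table; in line with each cup it has a 90 degree V notch, 25 mm wide at the rim
- lens_axis (a point): point on the microscope's optical axis, 76 mm above the worktop, 58 mm from the turntable's axis; what is viewed must lie under it. The lens ends 120 mm above the worktop; a ring light 60 mm across starts at 134 mm, the head above is 58 mm across. Its x axis points from the turntable's axis to the column, 145 mm from that axis, 25 mm thick, 339 mm tall
- index_lever (a joint): angle of the index lever, a flat steel bell crank right of the turntable, about its vertical pivot: 0 = out, growing counter-clockwise from above as the handle goes away from the robot. Home at 0.50, its 18 mm roller at the bottom of a notch; it enters if a cup is within 7 degrees of the lens and trues the table, else stops on the rim at 0.32. Drag 0.1 N m, stays put. Starts at 0 to 0.12
- lever_handle (a point): top of the index lever's upright black handle, 17 mm across, which stands from 18 to 64 mm above the worktop, 85 mm from the pivot; the bar that carries it is 14 mm wide and lies 13 to 18 mm above the worktop
- lever_pivot (a point): the lever's pivot, on the microscope's base plate (275 x 205 mm, top 12 mm above the worktop), 20 mm above the worktop and 101 mm from the turntable's axis
- mount_a: round resin specimen mount, 30 mm across and 17 mm tall, lying in one of the turntable's cups, metal face up; origin at the centre of its underside, z up. Not to be touched
- mount_b: round resin specimen mount, 30 mm across and 15 mm tall, lying in one of the turntable's cups, metal face up; origin at the centre of its underside, z up. Not to be touched
- mount_c: round resin specimen mount, 30 mm across and 16 mm tall, lying in one of the turntable's cups, metal face up; origin at the centre of its underside, z up. Not to be touched
- mount_d: round resin specimen mount, 38 mm across and 20 mm tall, lying in one of the turntable's cups, metal face up; origin at the centre of its underside, z up. Not to be touched
- mount_e: round resin specimen mount, 30 mm across and 18 mm tall, lying in one of the turntable's cups, metal face up; origin at the centre of its underside, z up. Not to be touched
- slide_box: box of glass slides, 30 x 82 x 36 mm; stands by on the worktop, not part of the job; origin at the centre of its underside
- iron_bar: flat iron bar coupon, 18 x 45 x 16 mm, on the worktop and not on the turntable; stands by on the worktop, not part of the job; origin at the centre of its underside
- tweezers: steel tweezers, 136 mm long, 10 mm tall; stands by on the worktop, not part of the job; origin at the centre of its underside
- petri_dish: shallow glass dish, 88 mm across, 15 mm tall; stands by on the worktop, not part of the job; origin at the centre of its underside
- lens_can: screw canister, 38 mm across, 54 mm tall; stands by on the worktop, not part of the job; origin at the centre of its underside
- blower: rubber dust blower, 53 mm across, 120 mm tall; stands by on the worktop, not part of the job; origin at the centre of its underside

How it is judged:
By the outcome, as a careful person would: the job done as asked, in the order asked, and still so for the second after the job is handed in, with the robot touching nothing.
It also fails if it takes over 51 s, if anything falls off the work surface, if the arm or the gripper's body presses on something with over 40 N, if the wrist force passes 120 N, or if a joint passes its speed limit or range.

## Working session

There is one attempt and no reset: what is moved stays moved. The work goes in short steps, Python scripts to look and compute and a tool call to move; the robot and the scene stay as the last step left them, time stands still between calls to the robot, and variables do not carry over. Pictures are saved under pics/ and viewed, about 8 in all and at most 12, crops included, and the job is handed in when it is done.

Besides the shell and the picture viewer there is one more tool, called after ">>>" as name(argument=value, ...) on one line, values as JSON. move_arm: Moves the arm, as the interface text tells. Its arguments: {"type":"object","properties":{"rows":{"type":"array","items":{"type":"number"}}},"required":["rows"]}

```bash
mkdir -p pics; cat > h.py <<'E'
from workcell import bot
import numpy as np, cv2
def snap(n,f):
    p=bot.snapshot(n); cv2.imwrite('pics/'+f,cv2.cvtColor(p['pixels'],cv2.COLOR_RGB2BGR)); return p
def K(p):
    f=200/np.tan(np.radians(p['fovy'])/2); return np.array([[f,0,p['cx']],[0,f,p['cy']],[0,0,1.]])
def proj(p,X):
    X=np.atleast_2d(np.asarray(X,float)); M=np.array(p['camera_from_world']); c=X@M[:3,:3].T+M[:3,3]
    c=c*[1,-1,-1]; return cv2.projectPoints(c.reshape(-1,1,3),np.zeros(3),np.zeros(3),K(p),np.array(p['dist_coeffs'],float))[0].reshape(-1,2)
def ray(p,uv,z):
    n=cv2.undistortPoints(np.array(uv,float).reshape(-1,1,2),K(p),np.array(p['dist_coeffs'],float)).reshape(-1,2)
    M=np.array(p['camera_from_world']); d=np.c_[n[:,0],-n[:,1],-np.ones(len(n))]@M[:3,:3]; o=-M[:3,:3].T@M[:3,3]
    return o+d*((z-o[2])/d[:,2])[:,None]
E
python3 - <<'E'
from h import *
for n in ['top','scene']:
    p=snap(n,n+'0.png')
    for q in ['iron_coupon','turntable','spoke_ball','lever_handle','lever_pivot','lens_axis','notch','index_lever','lens_can','blower','slide_box','petri_dish','iron_bar','tweezers']:
        print(n,q,[(np.round(r['at']).tolist(),round(r['conf'],2)) for r in bot.recognise(p,q)[:6]])
print(bot.sense())
E
```

```text
top iron_coupon [([551.0, -15.0, 77.0], 0.42)]
top turntable [([537.0, -76.0, 46.0], 0.72), ([634.0, -56.0, 12.0], 0.18)]
top spoke_ball [([536.0, -76.0, 47.0], 0.95)]
top lever_handle [([538.0, -75.0, 47.0], 0.73), ([576.0, -202.0, 17.0], 0.68)]
top lever_pivot [([631.0, -58.0, 12.0], 0.97), ([539.0, -75.0, 51.0], 0.74)]
top lens_axis [([634.0, -50.0, 18.0], 0.71)]
top notch [([538.0, -81.0, 50.0], 0.92)]
top index_lever [([575.0, -201.0, 17.0], 0.79), ([536.0, -75.0, 46.0], 0.21)]
top lens_can [([752.0, -288.0, 56.0], 0.59)]
top blower [([659.0, -428.0, 53.0], 0.54)]
top slide_box [([458.0, 459.0, 34.0], 0.75), ([543.0, -77.0, 48.0], 0.28)]
top petri_dish [([563.0, -378.0, 2.0], 0.56)]
top iron_bar [([750.0, -288.0, 54.0], 0.54)]
top tweezers [([554.0, -16.0, 74.0], 0.3)]
scene iron_coupon [([553.0, -13.0, 72.0], 0.67)]
scene turntable [([561.0, -31.0, 47.0], 0.66)]
scene spoke_ball [([561.0, -38.0, 56.0], 0.98)]
scene lever_handle []
scene lever_pivot [([647.0, -39.0, 150.0], 0.67)]
scene lens_axis [([644.0, -41.0, 147.0], 0.92)]
scene notch [([559.0, -39.0, 48.0], 0.78), ([752.0,
[... 403 characters left out ...]
+00, -3.51923981e-05,
        1.32071429e+00, -6.65562233e-02]), 'qd': array([ 0.00181125,  0.00126132,  0.00133511,  0.00044896,  0.00075402,
       -0.00069395]), 'effort': array([ 8.07438937e-06, -5.43346024e+01, -3.61982274e+01, -7.25493146e-05,
        6.46013632e-04,  2.38520158e-05]), 'tcp_pos': array([243.57764322, 493.1083718 , 303.88334938]), 'ee_rot': array([[-8.96572404e-01,  4.42897194e-01,  2.10394303e-05],
       [ 4.42897194e-01,  8.96572404e-01, -3.16932973e-05],
       [-3.29002451e-05, -1.90970311e-05, -9.99999999e-01]]), 'ft_force': array([-0.4228181 ,  0.34191924,  0.50889182]), 'wrist_torque': array([-0.03018669,  0.03940653,  0.01247675]), 'opening': 85.40204707381916}
```

View pics/top0.png

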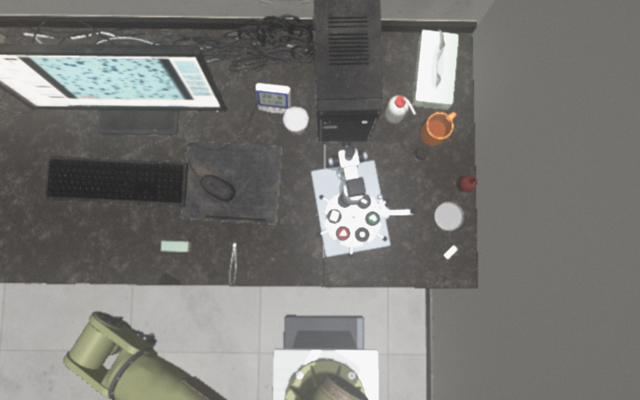

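View pics/scene0.png

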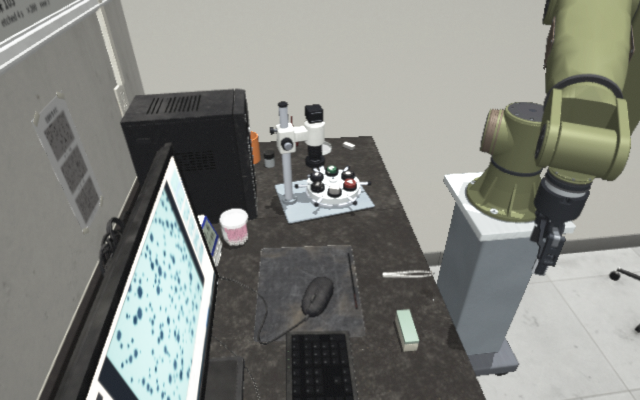

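```bash
python3 - <<'E'
from h import *
p=snap('top','t1.png')
im=cv2.imread('pics/t1.png')[160:260,305:435]
cv2.imwrite('pics/t1c.png',cv2.resize(im,None,fx=6,fy=6,interpolation=cv2.INTER_CUBIC))
for q in ['turntable','index_lever','lever_handle','iron_coupon']:
    for r in bot.trace(p,q)[:2]:
        ys,xs=np.nonzero(r['region']); print(q,r['conf'],xs.min(),xs.max(),ys.min(),ys.max(),xs.mean(),ys.mean(),len(xs))
print(proj(p,[[540,-76,49],[640,-76,49],[540,24,49]]), np.linalg.inv(p['camera_from_world'])[:3,3],p['dist_coeffs'])
E
```

```text
turntable 0.91 320 387 195 257 352.62128418549344 220.68489892984542 1682
index_lever 0.62 377 415 195 214 394.53439153439155 209.0793650793651 189
index_lever 0.58 414 427 148 161 420.30405405405406 154.18243243243242 148
lever_handle 0.53 378 415 197 215 395.40434782608696 210.41304347826087 230
iron_coupon 0.48 329 338 211 222 333.4096385542169 216.4578313253012 83
[[352.19903245 221.65436408]
 [352.42804342 189.0922039 ]
 [319.33142383 221.19657723]] [ 429.3126812    20.85303494 1544.2813131 ] [-0.00843389  0.          0.          0.          0.        ]
```

View pics/t1c.png

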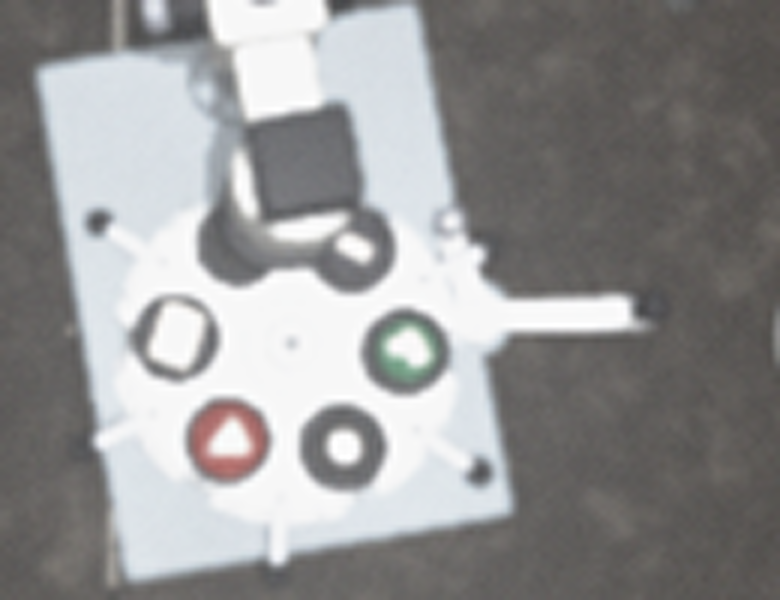

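```bash
python3 - <<'E'
from h import *
from scipy.optimize import least_squares
p=bot.snapshot('top')
c=lambda a:[[305+(x-0)/6,160+y/6] for x,y in a]
cups=ray(p,c([(402,350),(343,447),(228,440),(175,338),(352,250)]),62)[:,:2]
balls=ray(p,c([(478,470),(278,565),(98,222)]),43)[:,:2]
hub=ray(p,c([(292,342)]),49)
# coupon index: angles order in world: cups ccw from above
def res(v):
    o=v[:2];th=v[2]
    f=lambda a,r:o+r*np.array([np.cos(a),np.sin(a)])
    k=[3,2,1,0,5] # placeholders filled below
    r=[]
    for q in cups: 
        a=np.arctan2(*(q-o)[::-1]); kk=np.round((a-th)/(np.pi/3)); r+=list(q-f(th+kk*np.pi/3,58))
    for q in balls:
        a=np.arctan2(*(q-o)[::-1]); kk=np.round((a-th-np.pi/6)/(np.pi/3)); r+=list(q-f(th+np.pi/6+kk*np.pi/3,116))
    return r
th0=np.arctan2(*(cups[3]-hub[0,:2])[::-1])
s=least_squares(res,[*hub[0,:2],th0])
print(cups.round(),balls.round(),hub.round()); print('fit',s.x,np.degrees(s.x[2]),np.round(s.fun,1))
print('handle',ray(p,c([(648,305)]),64),'pivot',ray(p,c([(480,315)]),18))
b=ray(p,c([(38,70),(415,5),(128,580),(512,512)]),12);print('plate',b.round())
d=b[0]-b[2];print(np.degrees(np.arctan2(d[1],d[0])),np.linalg.norm(d));d=b[1]-b[3];print(np.degrees(np.arctan2(d[1],d[0])));d=b[0]-b[1];print(np.degrees(np.arctan2(d[1],d[0]))-90)
E
```

```text
[[ 550. -135.]
 [ 501. -105.]
 [ 503.  -48.]
 [ 554.  -21.]
 [ 600. -109.]] [[ 491. -176.]
 [ 442.  -74.]
 [ 615.   19.]] [[554. -80.  49.]]
fit [552.93518832 -78.40701325   1.52925282] 87.61973229434085 [-0.6  1.5 -0.8 -0.1 -0.5 -0.4 -1.  -0.1 -1.7 -0.   0.1  0.7  4.6 -0.9
 -0.1 -0.6]
handle [[ 574.21882236 -258.68426471   64.        ]] pivot [[ 572.27666249 -179.99018374   18.        ]]
plate [[ 699.   52.   12.]
 [ 736. -147.   12.]
 [ 433.    1.   12.]
 [ 471. -197.   12.]]
10.801343343063941 270.403662644891
10.821064133350305
10.764762716883638
```

```bash
cat >> h.py <<'E'
from scipy.spatial.transform import Rotation as R
def Rt(yaw):
    a=np.radians(yaw); x=np.array([np.cos(a),np.sin(a),0]); z=np.array([0,0,-1.]); return np.c_[x,np.cross(z,x),z]
def rows(poses,g=0,cur=None):
    s=bot.sense(); T=np.array(s['tcp_pos']); Q=np.array(s['ee_rot'])
    if cur is not None: T=np.array(cur[:3],float);Q=Rt(cur[3])
    for q in poses:
        d=Q.T@(np.array(q[:3])-T); w=R.from_matrix(Q.T@Rt(q[3])).as_rotvec(degrees=True)
        print(*[f'{v:.1f},' for v in [*d,*w]],f'{g},')
def at(rad,ang,z=108,yawoff=-180,o=(553,-78.5)):
    a=np.radians(ang); return [o[0]+rad*np.cos(a),o[1]+rad*np.sin(a),z,ang+yawoff]
def st():
    s=bot.sense(); Q=np.array(s['ee_rot']); print(round(s['time_s'],2),np.round(s['tcp_pos'],1),'yaw',round(np.degrees(np.arctan2(Q[1,0],Q[0,0])),1),'tilt',np.round(Q[:,2],3),'F',np.round(s['ft_force'],1),'open',round(s['opening'],1),'q',np.round(s['qpos'],2))
E
python3 - <<'E'
from h import *
st();rows([[420,180,290,112],[430,-178,270,73]])
E
```

```text
1.8 [243.6 493.1 303.9] yaw 153.7 tilt [ 0.  0. -1.] F [-0.5  0.2 -0.4] open 85.4 q [ 1.05  0.3   1.52 -0.    1.32 -0.07]
-296.8, -202.6, 13.9, 0.0, -0.0, 41.7, 0,
-464.4, -519.1, 33.9, 0.0, -0.0, 80.7, 0,
```

>>> move_arm(rows=[-60, -40, 3, 0, 0, 9, 0, -120, -80, 6, 0, 0, 18, 0, -180, -121, 9, 0, 0, 26, 0, -240, -162, 12, 0, 0, 34, 0, -297, -203, 14, 0, 0, 42, 0])

```text
time_s: 2.42
tcp_pos: [397.9, 219.5, 291.6]
ee_rot: [[-0.366, 0.931, 0.001], [0.931, 0.366, 0.0], [0.0, 0.001, -1.0]]
ft_force: [0.4, 0.5, 0.5]
opening: 0.1
```

```bash
python3 - <<'E'
from h import *
st();rows([[430,-178,270,73]])
E
```

```text
2.42 [397.9 219.5 291.6] yaw 111.5 tilt [ 0.001  0.    -1.   ] F [0.4 0.5 0.5] open 0.1 q [0.42 0.1  1.79 0.   1.25 0.05]
-381.7, -115.6, 21.5, 0.0, -0.0, 38.5, 0,
```

>>> move_arm(rows=[-60, -18, 3, 0, 0, 7, 0, -120, -36, 6, 0, 0, 14, 0, -180, -54, 9, 0, 0, 21, 0, -240, -72, 12, 0, 0, 28, 0, -300, -90, 15, 0, 0, 33, 0])

```text
time_s: 3.05
tcp_pos: [424.4, -91.7, 276.8]
ee_rot: [[0.199, 0.98, 0.001], [0.98, -0.199, -0.0], [-0.0, 0.001, -1.0]]
ft_force: [1.2, 0.8, -0.3]
opening: -0.0
```

```bash
python3 - <<'E'
from h import *
st();rows([[430,-178,270,73]])
E
```

```text
3.05 [424.4 -91.7 276.8] yaw 78.5 tilt [ 0.001 -0.    -1.   ] F [ 1.2  0.8 -0.3] open -0.0 q [-0.3   0.07  1.86  0.    1.21 -0.1 ]
-83.4, 22.7, 6.8, 0.1, 0.0, 5.5, 0,
```

>>> move_arm(rows=[-30, 12, 4, 0, 0, 3, 0, -50, 23, 7, 0, 0, 5, 0, -60, 23, 7, 0, 0, 5, 0, -60, 23, 7, 0, 0, 5, 0, -60, 23, 7, 0, 0, 5, 0])

```text
time_s: 3.68
tcp_pos: [435.3, -152.3, 269.7]
ee_rot: [[0.279, 0.96, 0.0], [0.96, -0.279, -0.0], [0.0, 0.0, -1.0]]
ft_force: [0.9, 0.6, -0.1]
opening: -0.2
```

```bash
python3 - <<'E'
from h import *
st();p=snap('wrist','w1.png')
o=np.array([553,-78.5])
print(proj(p,[[553,-78.5,49],[572,-180,20]]))
for q in ['lever_handle','index_lever','turntable','iron_coupon']: print(q,[(np.round(r['at']).tolist(),round(r['conf'],2)) for r in bot.recognise(p,q)[:3]])
E
```

```text
3.67 [ 435.3 -152.3  269.7] yaw 73.8 tilt [ 0. -0. -1.] F [ 0.9  0.6 -0.1] open -0.2 q [-0.42  0.13  1.81  0.    1.2  -0.13]
[[434.90660632  60.52632634]
 [463.88809333 165.79164864]]
lever_handle [([574.0, -212.0, 17.0], 0.66)]
index_lever [([574.0, -208.0, 13.0], 0.94)]
turntable [([545.0, -83.0, 47.0], 0.69)]
iron_coupon []
```

View pics/w1.png

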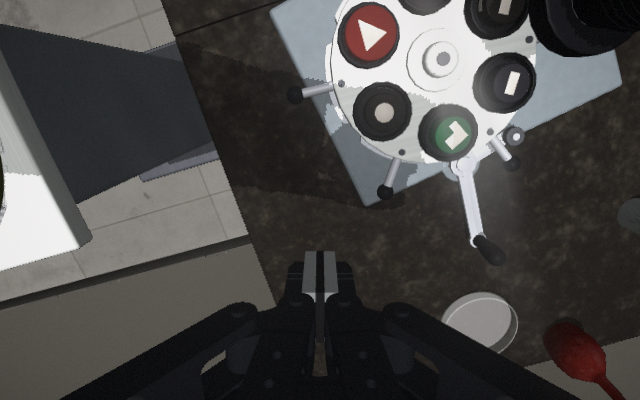

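```bash
python3 - <<'E'
from h import *
from scipy.optimize import least_squares
p=bot.snapshot('wrist')
cu=np.array([(369,35),(381,111),(448,132),(504,81)]);ba=np.array([(295,95),(388,192),(512,163)]);hub=(439,61)
def res(v):
    o=v[:2];t=v[2]; P=[]
    for k in (2,3,4,5): # guess: ccw from coupon
        P.append([*(o+58*np.array([np.cos(t+k*np.pi/3),np.sin(t+k*np.pi/3)])),62])
    P=P
    B=[[*(o+116*np.array([np.cos(t+a),np.sin(t+a)])),43] for a in np.radians([90,150,210])]
    return P,B
C=ray(p,cu,62);B=ray(p,ba,43);o=np.array([553,-78.5])
for q in [*C,*B]:print(q.round(1),np.degrees(np.arctan2(*(q[:2]-o)[::-1])).round(1),np.linalg.norm(q[:2]-o).round(1))
s=least_squares(lambda v:np.r_[np.hypot(*(C[:,:2]-v[:2]).T)-58,np.hypot(*(B[:,:2]-v[:2]).T)-116],o);print('axis',s.x,s.fun.round(1))
print('hub',ray(p,[hub],52),'handle top',ray(p,[(494,256)],64),'hbot',ray(p,[(478,240)],18),'piv',ray(p,[(462,167)],20))
rows([at(104,255,150),at(104,255,108)])
E
```

```text
[504.4 -47.5  62. ] 147.5 57.6
[ 500.1 -104.2   62. ] -154.1 58.9
[ 548.8 -135.3   62. ] -94.2 57.0
[ 599.  -108.2   62. ] -32.8 54.7
[436.9 -73.3  43. ] 177.4 116.2
[ 492.7 -177.6   43. ] -121.3 116.0
[ 606.7 -182.5   43. ] -62.7 117.1
axis [552.25889643 -78.22664084] [-1.1  0.3 -0.8 -2.5 -0.5 -0.1  1.7]
hub [[555.20032225 -80.07560168  52.        ]] handle top [[ 570.43488496 -257.24447449   64.        ]] hbot [[ 575.10688944 -263.66148231   18.        ]] piv [[ 570.07050685 -181.01174624   20.        ]]
0.1, 94.4, 119.6, 0.0, -0.0, -1.3, 0,
0.1, 94.4, 161.6, 0.0, -0.0, -1.3, 0,
```

>>> move_arm(rows=[0, 50, 30, 0, 0, -1.3, 0, 0, 94, 70, 0, 0, -1.3, 0, 0, 94, 120, 0, 0, -1.3, 0, 0, 94, 163, 0, 0, -1.3, 0, 0, 94, 163, 0, 0, -1.3, 0])

```text
time_s: 4.6
tcp_pos: [524.5, -178.7, 104.0]
ee_rot: [[0.258, 0.966, -0.005], [0.966, -0.258, 0.002], [0.001, -0.006, -1.0]]
ft_force: [-0.1, -0.3, 0.5]
opening: 0.2
```

```bash
python3 - <<'E'
from h import *
st();p=snap('wrist','w2.png')
rows([at(104,a,106) for a in (250,245,240,235,230)])
E
```

```text
4.6 [ 524.5 -178.7  104. ] yaw 75.0 tilt [-0.005  0.002 -1.   ] F [-0.1 -0.3  0.5] open 0.2 q [-0.39  0.56  1.67 -0.    0.92 -0.13]
0.8, -8.6, 0.5, -0.1, -0.0, 5.0, 0,
1.9, -17.6, 0.5, -0.1, -0.0, 10.0, 0,
3.9, -26.4, 0.5, -0.1, 0.0, 15.0, 0,
6.6, -35.1, 0.5, -0.1, 0.0, 20.0, 0,
10.1, -43.5, 0.5, -0.1, 0.0, 25.0, 0,
```

View pics/w2.png

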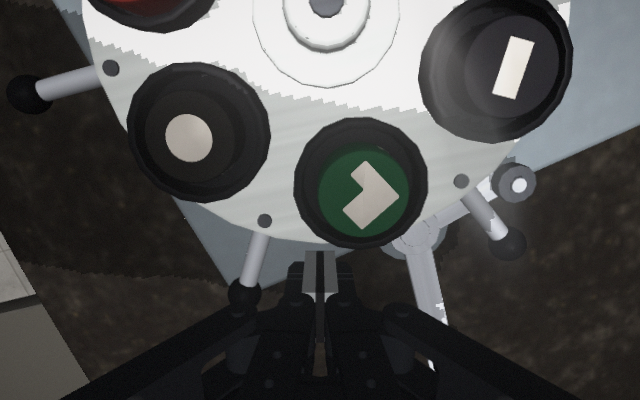

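>>> move_arm(rows=[0.8, -8.6, 0, 0, 0, 5, 0, 1.9, -17.6, 0, 0, 0, 10, 0, 3.9, -26.4, 0, 0, 0, 15, 0, 6.6, -35.1, 0, 0, 0, 20, 0, 10.1, -43.5, 0, 0, 0, 25, 0])

```text
time_s: 5.28
tcp_pos: [487.1, -158.7, 109.4]
ee_rot: [[0.645, 0.764, 0.004], [0.764, -0.645, -0.002], [0.001, 0.004, -1.0]]
ft_force: [0.6, -1.9, 0.2]
opening: -0.4
```

```bash
python3 - <<'E'
from h import *
st()
rows([at(104,a,106) for a in (226,221,216,211,206)],cur=at(104,231,106))
E
```

```text
5.28 [ 487.1 -158.7  109.4] yaw 49.8 tilt [ 0.004 -0.002 -1.   ] F [ 0.6 -1.9  0.2] open -0.4 q [-0.39  0.47  1.79 -0.    0.87  0.31]
0.4, -9.1, 0.0, 0.0, 0.0, 5.0, 0,
1.6, -18.1, 0.0, 0.0, 0.0, 10.0, 0,
3.5, -26.9, 0.0, 0.0, 0.0, 15.0, 0,
6.3, -35.6, 0.0, 0.0, 0.0, 20.0, 0,
9.7, -44.0, 0.0, 0.0, 0.0, 25.0, 0,
```

>>> move_arm(rows=[0.4, -9.1, 2, 0, 0, 5, 0, 1.6, -18.1, 3, 0, 0, 10, 0, 3.5, -26.9, 3, 0, 0, 15, 0, 6.3, -35.6, 3, 0, 0, 20, 0, 9.7, -44, 3, 0, 0, 25, 0])

```text
time_s: 5.9
tcp_pos: [459.7, -122.9, 106.3]
ee_rot: [[0.907, 0.42, 0.004], [0.42, -0.907, -0.002], [0.003, 0.003, -1.0]]
ft_force: [0.2, -1.2, 1.4]
opening: -0.3
```

```bash
python3 - <<'E'
from h import *
st(); p=snap('top','t2.png')
rows([at(104,a,106) for a in (201,196,191,187,184)])
im=cv2.imread('pics/t2.png')[160:260,305:435]
cv2.imwrite('pics/t2c.png',cv2.resize(im,None,fx=6,fy=6,interpolation=cv2.INTER_CUBIC))
E
```

```text
5.9 [ 459.7 -122.9  106.3] yaw 24.8 tilt [ 0.004 -0.002 -1.   ] F [ 0.2 -1.2  1.4] open -0.3 q [-0.34  0.41  1.9  -0.    0.83  0.8 ]
-0.4, -7.1, 0.0, 0.1, -0.2, 3.6, 0,
0.6, -16.2, 0.0, 0.1, -0.2, 8.6, 0,
2.3, -25.1, 0.0, 0.1, -0.2, 13.6, 0,
4.3, -32.1, -0.0, 0.1, -0.2, 17.6, 0,
6.1, -37.2, -0.0, 0.1, -0.2, 20.6, 0,
```

View pics/t2c.png

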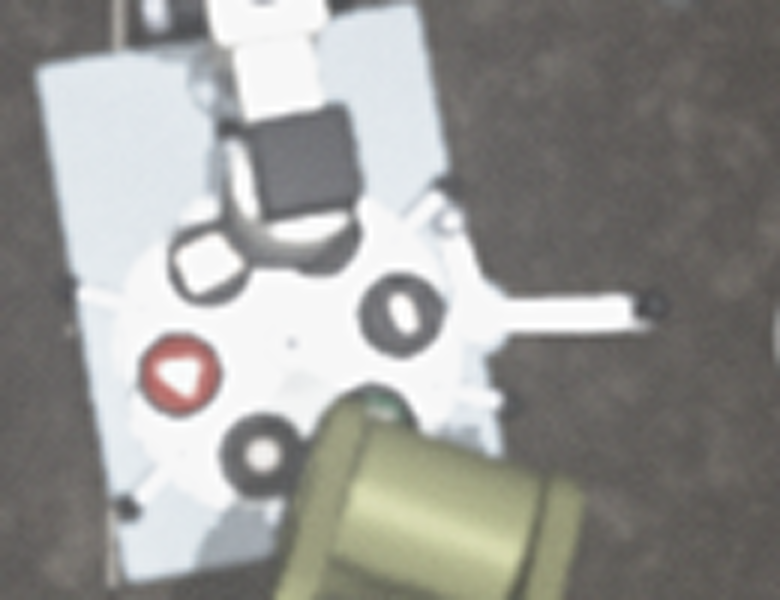

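>>> move_arm(rows=[0.2, -7, 0, 0, 0, 4, 0, 1, -15, 0, 0, 0, 8, 0, 2.5, -23, 0, 0, 0, 13, 0, 4.5, -31, 0, 0, 0, 18, 0, 7, -38, 0, 0, 0, 22, 0])

```text
time_s: 6.58
tcp_pos: [449.9, -85.4, 105.6]
ee_rot: [[0.999, 0.052, 0.003], [0.052, -0.999, -0.001], [0.003, 0.001, -1.0]]
ft_force: [-0.6, -1.0, 1.2]
opening: 0.2
```

```bash
python3 - <<'E'
from h import *
st(); o=np.array([553,-78.5])
p=snap('top','t3.png')
pp=ray(p,[[305+x/6,160+y/6] for x,y in [(400,315),(262,455),(180,374),(207,265)]],62)
print('before', [np.degrees(np.arctan2(*(q[:2]-o)[::-1])).round(1) for q in pp])
im=cv2.imread('pics/t3.png')[160:260,305:435]
cv2.imwrite('pics/t3c.png',cv2.resize(im,None,fx=6,fy=6,interpolation=cv2.INTER_CUBIC))
T=bot.sense()['tcp_pos'];a=np.degrees(np.arctan2(T[1]-o[1],T[0]-o[0]))%360;print('finger',a,np.hypot(*(T[:2]-o)))
rows([at(104,b,106) for b in (175,172,169,166)])
E
```

```text
6.58 [449.9 -85.4 105.6] yaw 3.0 tilt [ 0.003 -0.001 -1.   ] F [-0.6 -1.   1.2] open 0.2 q [-0.27  0.38  1.94 -0.    0.81  1.25]
before [np.float64(-75.2), np.float64(166.5), np.float64(106.9), np.float64(47.6)]
finger 183.4772460752666 103.37212000443091
0.3, -15.3, -0.5, 0.0, -0.2, 7.8, 0,
1.2, -20.7, -0.5, 0.0, -0.2, 10.8, 0,
2.4, -26.0, -0.5, 0.0, -0.2, 13.8, 0,
3.8, -31.3, -0.5, 0.0, -0.2, 16.8, 0,
```

View pics/t3c.png

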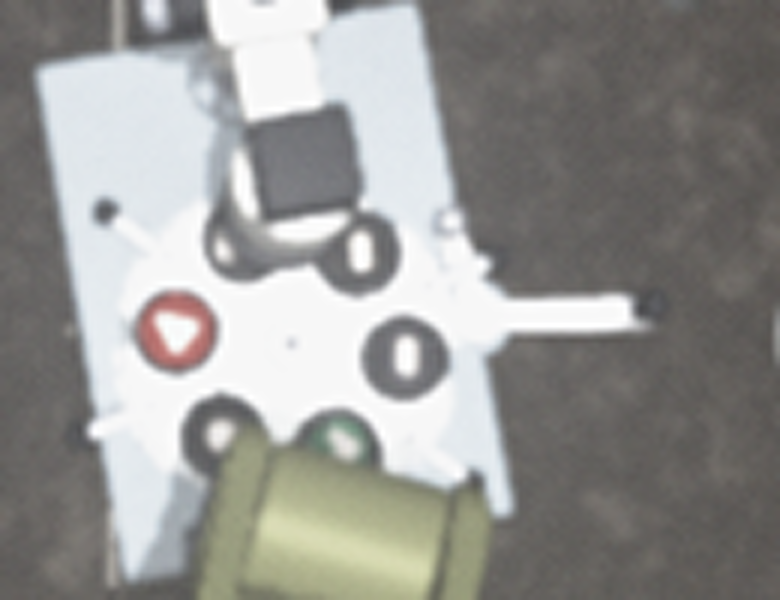

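```bash
python3 - <<'E'
from h import *
o=np.array([553,-78.5]);p=bot.snapshot('top')
g=lambda L,z:[np.degrees(np.arctan2(*(q[:2]-o)[::-1])).round(1) for q in ray(p,[[305+x/6,160+y/6] for x,y in L],z)]
print(g([(402,357),(357,253),(176,331),(220,436),(240,240)],62),g([(106,212)],43))
E
```

```text
[np.float64(-96.7), np.float64(-36.3), np.float64(85.1), np.float64(143.8), np.float64(26.5)] [np.float64(54.3)]
```

>>> move_arm(rows=[0, -8, 0, 0, 0, 4, 0, 0.4, -14, 0, 0, 0, 7, 0, 1.2, -19, 0, 0, 0, 10, 0, 2, -23.5, 0, 0, 0, 12.5, 0, 2, -23.5, 0, 0, 0, 12.5, 0])

```text
time_s: 7.3
tcp_pos: [450.3, -61.8, 104.5]
ee_rot: [[0.987, -0.162, 0.002], [-0.162, -0.987, -0.0], [0.002, 0.0, -1.0]]
ft_force: [-0.1, -0.7, 0.0]
opening: 0.0
```

```bash
python3 - <<'E'
from h import *
st(); o=np.array([553,-78.5]);p=snap('wrist','w4.png')
T=bot.sense()['tcp_pos'];a=np.degrees(np.arctan2(T[1]-o[1],T[0]-o[0]))%360;print('finger',a,np.hypot(*(T[:2]-o)))
# predicted cups and balls for coupon at 10.8
th=10.8
for k in range(6):
    b=np.radians(th+60*k); c=np.radians(th+30+60*k)
    print(k,proj(p,[[o[0]+58*np.cos(b),o[1]+58*np.sin(b),62],[o[0]+116*np.cos(c),o[1]+116*np.sin(c),43]]).round().tolist())
E
```

```text
7.3 [450.3 -61.8 104.5] yaw -9.3 tilt [ 0.002 -0.    -1.   ] F [-0.1 -0.7  0. ] open 0.0 q [-0.22  0.38  1.95  0.    0.81  1.52]
finger 170.83145257563964 104.12155827352524
0 [[244.0, -210.0], [47.0, -212.0]]
1 [[126.0, -29.0], [44.0, 135.0]]
2 [[208.0, 153.0], [275.0, 300.0]]
3 [[377.0, 181.0], [531.0, 216.0]]
4 [[503.0, 42.0], [634.0, -96.0]]
5 [[454.0, -167.0], [382.0, -351.0]]
```

View pics/w4.png

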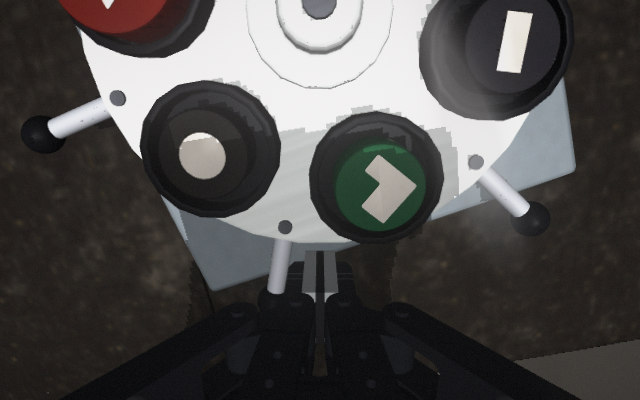

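```bash
python3 - <<'E'
from h import *
rows([[446,-74,104,-9],[440,-76,160,-12],[480,-160,190,35],[534,-260,190,80]])
E
```

```text
-2.2, 12.6, 0.3, 0.0, -0.1, -0.3, 0,
-7.7, 15.6, -55.7, 0.0, -0.1, 2.7, 0,
45.4, 92.0, -85.6, 0.0, -0.1, -44.3, 0,
114.9, 181.9, -85.5, 0.1, -0.1, -89.3, 0,
```

>>> move_arm(rows=[-2, 12, 0, 0, 0, 0, 0, -4, 13, -20, 0, 0, 0, 0, -8, 15, -75, 0, 0, -5, 0, 5, 40, -85, 0, 0, -15, 0, 30, 80, -85, 0, 0, -25, 0])

```text
time_s: 7.98
tcp_pos: [466.3, -146.7, 190.2]
ee_rot: [[0.961, 0.275, 0.003], [0.275, -0.961, -0.001], [0.002, 0.002, -1.0]]
ft_force: [0.9, 0.5, -0.0]
opening: 0.0
```

```bash
python3 - <<'E'
from h import *
st();rows([[534,-262,190,70],[534,-262,190,100]])
E
```

```text
7.97 [ 466.3 -146.7  190.2] yaw 16.0 tilt [ 0.003 -0.001 -1.   ] F [ 0.9  0.5 -0. ] open 0.0 q [-0.38  0.3   1.81  0.    1.03  0.91]
33.3, 129.4, 0.5, 0.1, -0.1, -54.0, 0,
33.3, 129.4, 0.5, 0.2, -0.0, -84.0, 0,
```

>>> move_arm(rows=[8, 30, 0, 0, 0, -10, 0, 16, 60, 0, 0, 0, -20, 0, 25, 95, 0, 0, 0, -30, 0, 33, 129, 0, 0, 0, -40, 0, 33, 129, 0, 0, 0, -50, 0])

```text
time_s: 8.6
tcp_pos: [532.3, -263.7, 188.2]
ee_rot: [[0.41, 0.912, -0.0], [0.912, -0.41, -0.0], [-0.0, 0.0, -1.0]]
ft_force: [-0.3, 0.2, 0.6]
opening: -0.1
```

```bash
python3 - <<'E'
from h import *
st();rows([[534,-262,160,100],[534,-262,101,100]])
E
```

```text
8.6 [ 532.3 -263.7  188.2] yaw 65.8 tilt [-0. -0. -1.] F [-0.3  0.2  0.6] open -0.1 q [-0.52  0.51  1.51 -0.    1.12 -0.1 ]
2.2, 0.9, 28.2, -0.0, 0.0, -34.2, 0,
2.2, 0.9, 87.2, -0.0, 0.0, -34.2, 0,
```

>>> move_arm(rows=[2, 1, 10, 0, 0, -10, 0, 2, 1, 25, 0, 0, -20, 0, 2, 1, 50, 0, 0, -30, 0, 2, 1, 80, 0, 0, -34, 0, 2, 1, 87, 0, 0, -34, 0])

```text
time_s: 9.22
tcp_pos: [533.1, -260.0, 99.9]
ee_rot: [[-0.165, 0.986, -0.003], [0.986, 0.165, 0.001], [0.002, -0.002, -1.0]]
ft_force: [0.0, -0.7, -0.5]
opening: -0.0
```

```bash
python3 - <<'E'
from h import *
st();p=snap('wrist','w5.png')
print(proj(p,[[572,-259,64],[572,-259,18]]))
rows([[534+d,-262,101,100] for d in (10,20,30,40)])
E
```

```text
9.22 [ 533.1 -260.    99.9] yaw 99.5 tilt [-0.003  0.001 -1.   ] F [ 0.  -0.7 -0.5] open -0.0 q [-0.52  0.63  1.55 -0.    0.96 -0.68]
[[422.99797799 328.16866583]
 [397.22180372 268.42384246]]
-3.7, 10.1, -0.8, -0.1, -0.1, -0.6, 0,
-5.3, 20.0, -0.8, -0.1, -0.1, -0.6, 0,
-7.0, 29.9, -0.8, -0.1, -0.1, -0.6, 0,
-8.6, 39.7, -0.9, -0.1, -0.1, -0.6, 0,
```

View pics/w5.png

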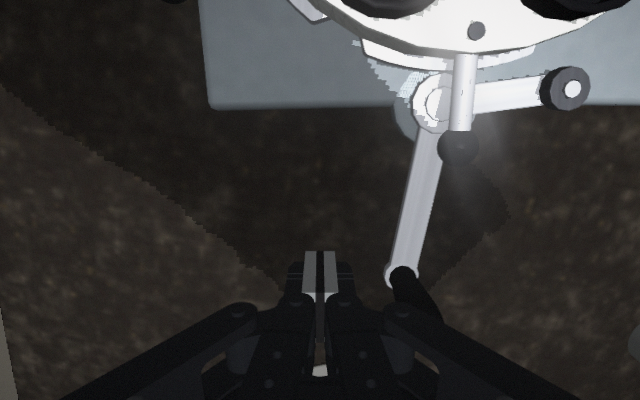

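>>> move_arm(rows=[-2, 10, -1, 0, 0, 0, 0, -3.5, 18, -1, 0, 0, 0, 0, -5, 26, -1, 0, 0, 0, 0, -6, 32, -1, 0, 0, 0, 0, -6.5, 38, -1, 0, 0, 0, 0])

```text
time_s: 9.9
tcp_pos: [573.1, -259.6, 102.5]
ee_rot: [[-0.165, 0.986, -0.0], [0.986, 0.165, 0.0], [0.0, -0.0, -1.0]]
ft_force: [-1.6, -0.1, 0.1]
opening: -0.1
```

```bash
python3 - <<'E'
from h import *
st();p=snap('wrist','w6.png')
cv2.imwrite('pics/t6.png',1*cv2.cvtColor(bot.snapshot('top')['pixels'],cv2.COLOR_RGB2BGR))
rows([[574+d,-263,102,100] for d in (4,8,12,16)])
E
```

```text
9.9 [ 573.1 -259.6  102.5] yaw 99.5 tilt [-0.  0. -1.] F [-1.6 -0.1  0.1] open -0.1 q [-0.48  0.69  1.44  0.    1.01 -0.65]
-4.3, 4.1, 0.4, 0.0, 0.0, -0.5, 0,
-4.9, 8.0, 0.4, 0.0, 0.0, -0.5, 0,
-5.6, 12.0, 0.4, 0.0, 0.0, -0.5, 0,
-6.2, 15.9, 0.4, 0.0, 0.0, -0.5, 0,
```

View pics/w6.png

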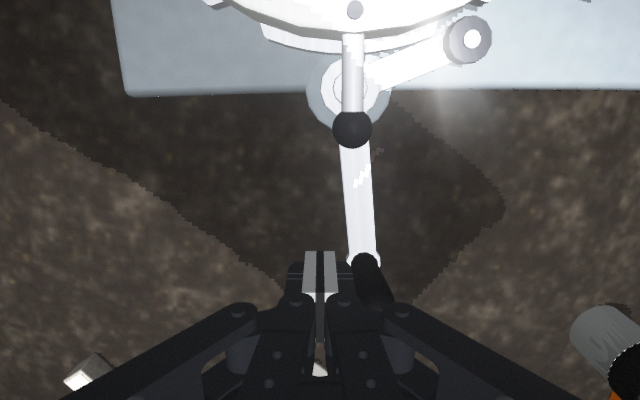

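>>> move_arm(rows=[-0.5, 3, 0, 0, 0, 0, 0, -1, 5, 0, 0, 0, 0, 0, -1.5, 7.5, 0, 0, 0, 0, 0, -2, 10, 0, 0, 0, 0, 0, -2, 10, 0, 0, 0, 0, 0])

```text
time_s: 10.62
tcp_pos: [583.1, -260.0, 102.5]
ee_rot: [[-0.165, 0.986, 0.0], [0.986, 0.165, -0.0], [-0.0, 0.0, -1.0]]
ft_force: [-0.1, -0.1, -0.9]
opening: -0.4
```

>>> move_arm(rows=[-0.2, 1, 0, 0, 0, 0, 0, -0.3, 2, 0, 0, 0, 0, 0, -0.5, 3, 0, 0, 0, 0, 0, -0.6, 4, 0, 0, 0, 0, 0, -0.8, 5, 0, 0, 0, 0, 0])

```text
time_s: 11.25
tcp_pos: [587.8, -259.8, 102.4]
ee_rot: [[-0.165, 0.986, -0.001], [0.986, 0.165, 0.0], [0.001, -0.001, -1.0]]
ft_force: [-6.1, 2.6, 2.0]
opening: -0.1
```

```bash
python3 - <<'E'
from h import *
st();p=snap('wrist','w7.png')
E
```

```text
11.25 [ 587.8 -259.8  102.4] yaw 99.5 tilt [-0.001  0.    -1.   ] F [-6.1  2.6  2. ] open -0.1 q [-0.47  0.72  1.39 -0.    1.03 -0.64]
```

View pics/w7.png

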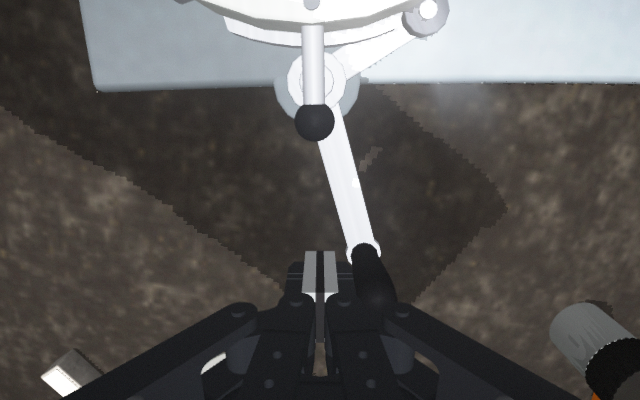

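>>> move_arm(rows=[-0.1, 1, 0, 0, 0, 0, 0, -0.2, 2, 0, 0, 0, 0, 0, -0.3, 3, 0, 0, 0, 0, 0, -0.3, 3, 0, 0, 0, 0, 0, -0.3, 3, 0, 0, 0, 0, 0])

```text
time_s: 11.92
tcp_pos: [589.5, -259.6, 102.1]
ee_rot: [[-0.165, 0.986, -0.005], [0.986, 0.165, 0.002], [0.002, -0.005, -1.0]]
ft_force: [-19.4, 3.4, 7.6]
opening: 0.0
```

```bash
python3 - <<'E'
from h import *
st();p=snap('wrist','w8.png')
o=np.array([571,-180.5])
for f,uv in (('w7',(362,250)),):
    q=ray(p,[uv],18)[0]; print(q)
E
```

```text
11.93 [ 589.5 -259.6  102.1] yaw 99.5 tilt [-0.005  0.002 -1.   ] F [-19.4   3.4   7.6] open 0.0 q [-0.47  0.72  1.39 -0.    1.04 -0.64]
[ 609.05931946 -252.39357479   18.        ]
```

>>> move_arm(rows=[0, -3, 0, 0, 0, 0, 0, 0, -10, 0, 0, 0, 0, 0, 0, -25, 0, 0, 0, 0, 0, 0, -35, -30, 0, 0, 0, 0, 0, -35, -80, 0, 0, 0, 0])

```text
time_s: 12.6
tcp_pos: [555.4, -265.6, 182.2]
ee_rot: [[-0.165, 0.986, -0.002], [0.986, 0.165, 0.001], [0.002, -0.002, -1.0]]
ft_force: [0.7, -0.2, 1.2]
opening: -0.1
```

```bash
python3 - <<'E'
from h import *
st();rows([[430,-200,270,73]])
E
```

```text
12.6 [ 555.4 -265.6  182.2] yaw 99.5 tilt [-0.002  0.001 -1.   ] F [ 0.7 -0.2  1.2] open -0.1 q [-0.51  0.56  1.44 -0.    1.14 -0.67]
85.5, -113.1, -87.5, -0.1, -0.1, 26.5, 0,
```

>>> move_arm(rows=[0, -20, -50, 0, 0, 0, 0, 30, -60, -87, 0, 0, 8, 0, 60, -100, -87, 0, 0, 16, 0, 85, -113, -87, 0, 0, 26, 0, 85, -113, -87, 0, 0, 26, 0])

```text
time_s: 13.22
tcp_pos: [430.3, -199.7, 270.2]
ee_rot: [[0.285, 0.959, 0.002], [0.959, -0.285, -0.001], [-0.0, 0.002, -1.0]]
ft_force: [0.8, -0.6, 1.1]
opening: -0.2
```

```bash
python3 - <<'E'
from h import *
st();p=snap('wrist','w9.png');t=snap('top','t9.png')
a=cv2.resize(cv2.imread('pics/w9.png')[0:290,270:570],None,fx=1.33,fy=1.33)
# top crop
b=cv2.resize(cv2.imread('pics/t9.png')[180:260,315:425],None,fx=3.6,fy=3.6,interpolation=cv2.INTER_CUBIC)
c=np.zeros((max(len(a),len(b)),a.shape[1]+b.shape[1],3),np.uint8);c[:len(a),:a.shape[1]]=a;c[:len(b),a.shape[1]:]=b
cv2.imwrite('pics/c9.png',c);print(a.shape,b.shape)
o=np.array([553,-78.5])
for k in range(1,6):
    d=[np.radians(10.8+60*k),np.radians(40.8+60*k)]
    X=[[*(o+r*np.array([np.cos(x),np.sin(x)])),z] for x,r,z in zip(d,(58,116),(62,43))]
    print(k,((proj(p,X)-[270,0])*1.33).round().tolist(),((proj(t,X)-[315,180])*3.6+[399,0]).round().tolist())
E
```

```text
13.22 [ 430.3 -199.7  270.2] yaw 73.5 tilt [ 0.002 -0.001 -1.   ] F [ 0.8 -0.6  1.1] open -0.2 q [-0.51  0.16  1.77  0.    1.21 -0.22]
(386, 399, 3) (288, 396, 3)
1 [[230.0, -132.0], [121.0, -210.0]] [[472.0, 110.0], [401.0, 159.0]]
2 [[130.0, -78.0], [10.0, -15.0]] [[484.0, 178.0], [489.0, 264.0]]
3 [[122.0, 38.0], [98.0, 163.0]] [[550.0, 202.0], [625.0, 240.0]]
4 [[204.0, 97.0], [274.0, 173.0]] [[602.0, 157.0], [669.0, 112.0]]
5 [[296.0, 50.0], [393.0, 13.0]] [[589.0, 89.0], [581.0, 8.0]]
```

View pics/c9.png

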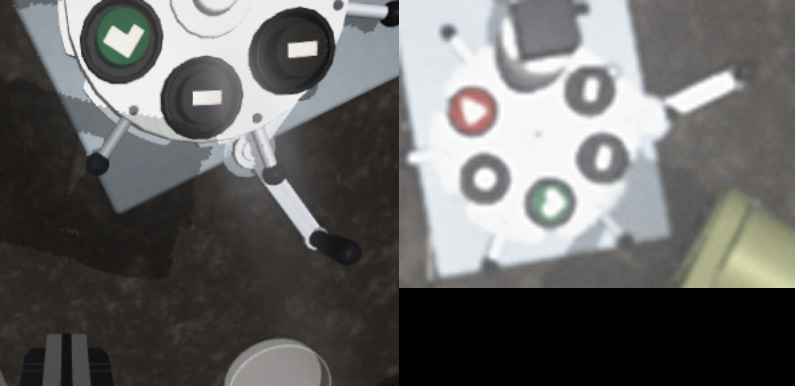

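```bash
python3 - <<'E'
from h import *
p=bot.snapshot('wrist');t=bot.snapshot('top')
v=np.array([571.9,-177.7])
def A(n,q): d=q[0,:2]-v; print(n,q[0].round(),round(np.hypot(*d),1),round(np.arctan2(d[0],-d[1]),3))
u=lambda x,y:[[270+x/1.33,y/1.33]]
A('w base',ray(p,u(315,240),18)); A('w top',ray(p,u(347,252),64))
A('t top now',ray(t,[[315+(743-399)/3.6,180+70/3.6]],64)); A('t top start',ray(t,[[305+648/6,160+305/6]],64))
for f in('t1','t9'):
    im=cv2.imread(f'pics/{f}.png').astype(int)
    # bright lever bar direction via PCA of bright pixels beyond the plate
    m=np.zeros(im.shape[:2],bool); m[185:222,390:412]=im[185:222,390:412].min(2)>170
    y,x=np.nonzero(m); X=ray(t,np.c_[x,y],18)[:,:2]; c=X.mean(0); w=np.linalg.svd(X-c)[2][0]; w*=-np.sign(w[1]); print(f,len(x),np.arctan2(w[0],-w[1]))
E
```

```text
w base [ 609. -256.   18.] 86.9 0.435
w top [ 606. -252.   64.] 81.5 0.431
t top now [ 609. -251.   64.] 82.5 0.464
t top start [ 574. -259.   64.] 81.0 0.029
t1 107 0.037412817055460665
t9 108 0.4260778501217592
```

```bash
python3 - <<'E'
from h import *
p=dict(bot.snapshot('wrist')); s=bot.sense()
def T(R_,t): M=np.eye(4);M[:3,:3]=R_;M[:3,3]=t;return M
ct=np.array(p['camera_from_world'])@T(s['ee_rot'],s['tcp_pos'])
a=lambda x,y,z:T(Rt(99.5),[x,y,z])
v=np.array([571.9,-177.7]); o=np.array([553,-78.5])
for n,M,r,pv,h in [('w5',a(533.1,-260,99.9),(568,89),(438,102),(402,275)),('w6',a(573.1,-259.6,102.5),(470,40),(350,88),(362,262)),('w7',a(587.8,-259.8,102.4),(427,10),(320,80),(362,252))]:
    q=dict(p,camera_from_world=ct@np.linalg.inv(M))
    P=ray(q,[pv],20)[0,:2]; H=ray(q,[h],18)[0,:2]
    for z in(24,30):
        Q=ray(q,[r],z)[0,:2]; dr=Q-v; dh=H-v
        print(n,z,'pivot',P.round(1),'arm',np.hypot(*dr).round(1),'rAng',np.degrees(np.arctan2(dr[1],dr[0])).round(1),'hAng',np.degrees(np.arctan2(dh[1],dh[0])).round(1),'roller-axis',np.hypot(*(Q-o)).round(1))
h=o+87.3*np.array([np.cos(np.radians(-49.2)),np.sin(np.radians(-49.2))])
print('home roller',h,np.hypot(*(h-v)),np.degrees(np.arctan2(*(h-v)[::-1])))
E
```

```text
w5 24 pivot [ 570.4 -177.7] arm 53.0 rAng 16.6 hAng -87.4 roller-axis 109.1
w5 30 pivot [ 570.4 -177.7] arm 48.7 rAng 17.2 hAng -87.4 roller-axis 107.1
w6 24 pivot [ 572.4 -178.1] arm 52.0 rAng 30.6 hAng -74.5 roller-axis 96.7
w6 30 pivot [ 572.4 -178.1] arm 49.4 rAng 30.7 hAng -74.5 roller-axis 96.1
w7 24 pivot [ 573.9 -177.2] arm 51.9 rAng 40.7 hAng -64.6 roller-axis 87.6
w7 30 pivot [ 573.9 -177.2] arm 49.7 rAng 40.4 hAng -64.6 roller-axis 87.8
home roller [ 610.04361873 -144.58566836] 50.51232136580803 40.96283813530496
```

```bash
python3 - <<'E'
from h import *
st(); print(bot.hand_in())
E
```

```text
13.47 [ 431.4 -200.9  269.3] yaw 73.6 tilt [-0.  0. -1.] F [ 0.3 -0.4 -0.9] open 0.3 q [-0.51  0.17  1.77 -0.    1.21 -0.23]
the job is handed in; nothing more can be done
None
```

I turned the table about 77° clockwise by pushing one spoke with the closed fingertips, which put the coupon's cup under the lens. I then pushed the index lever until it came to a firm stop and moved the arm clear. The job was handed in at 13.5 s of the 51 s allowed, and no verdict was reported.

- **Table position:** in the last pictures the visible cups and balls match the positions expected with the coupon at the lens angle, about 10.8°. The coupon itself is hidden under the microscope head, so its place is inferred from the other cups.
- **Lever:** the handle stopped hard at about 19 N, the highest force I read. Just before that, the roller measured 87.6 mm from the table's axis; I work out 87.3 mm for the bottom of the notch.
- **Disagreement:** my estimates of lever travel ranged from 0.39 to 0.43 rad. From a start of 0 to 0.12, that fits home at 0.50 and rules out the rim stop at 0.32, but the lowest estimate only just fits.
- **Not checked:** I did not look at the roller itself after backing off; the last pictures show only the lever arm still swung in.
- **Other things:** I pushed only on the spoke and the handle, and nothing else appeared moved in the views I had of the microscope area. I did not check every item on the worktop.

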